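# Fit the snap ring of a pipe-stand roller and hold it spread

## Task

The axle stub with its roller is loaded in the red fixture: first swing the yellow clamp fully home over the flange by its black knob, while the pliers still stand in their stand. Then take the snap-ring pliers by the red handles, squeeze them fully to spread the orange ring, bring it over the axle end and slide it down to the groove just above the roller, keeping it spread all the way. Finish still holding the pliers squeezed, with the spread ring level around the groove; leave the other things on the table alone.

Things in the scene. Friction and masses are not known exactly. Their poses are not given: they have to be found in the camera images.
- fixture: Red fixture fixed to the table, base 150 x 100 x 20 mm; origin at table level on the axis of the upright axle stub; clamp on its -x side. Heights: steel flange dia 84, z 20 to 32 mm; blue roller dia 64, z 32 to 55; brass-coloured groove dia 32, z 55 to 64; steel shaft dia 36, z 64 to 78, tapering to dia 28 at its top, z 83.
- groove (a point): Centre of the groove on the axle axis, 59.5 mm above the table; the groove is 9 mm tall and its lower side is the flat top of the blue roller (dia 64), which stops a ring pushed down too far: a ring lying on it has its mid-thickness 2.5 mm below this point.
- shaft_top (a point): Centre of the top end of the axle stub, 83 mm above the table.
- clamp (a joint): Swing clamp, rad: yellow horizontal bar that turns about an upright pivot, starts open (0 to 0.4) and is home against its stop at 1.3, when its short end lies over the flange and its knob end points away from the axle. Grows anticlockwise seen from above. Stays where it is left; takes about 2 to 3 N at the knob.
- clamp_pivot (a point): On the clamp's pivot axis, fixed to the fixture 62 mm to its -x.
- clamp_knob (a point): Centre of the clamp's black upright round knob, dia 16 mm, 36 mm tall, 76 mm above the table (knob from 58 to 94 mm), 55 mm from the pivot axis; pinch it from above, it may turn in the fingers.
- pliers: Snap-ring pliers, 170 mm tall, about 0.36 kg, upright, tips down, in the grey stand. Origin between the tips at the ring's underside, z up, y across the handles, ring to the +x side; nothing reaches below the ring. Cross bar 76 x 16 x 16 mm along y, at z 72 to 88, rests in the stand's notches: lift straight up 25 mm or more to clear.
- pliers_grip (a point): Midpoint between the red handles, 135 mm above the pliers' origin: grip here, closing along the pliers' y. Handles are 14 mm thick in x, z 94 to 170; over their outsides here 52 mm apart at rest, 34 mm (upright, parallel) when fully squeezed.
- ring_center (a point): Centre of the spread orange ring's hole, at mid-thickness: 24.8 mm to +x and 2 mm above the pliers' origin, fixed to the pliers. Ring 4 mm thick, pinned on the tips (cannot come off); inner dia 33 mm at rest (too small for the shaft), about 40 inner and 51 outer when fully spread.
- handle_left (a joint): Squeeze of the pliers, rad: 0 at rest, 0.17 at the stop (both handles move together), which spreads the ring fully. The spring back at the grip point is about 6 N at rest rising to 15 N per handle at the stop; let go, it springs back.
- stand: Grey plier stand fixed to the table, base 90 x 110 mm, two posts 102 mm tall at 28 to 48 mm either side (y) with notches for the pliers' cross bar; origin at table level under the pliers.
- bearing: Bystander: loose steel bearing ring, dia 52, 15 mm tall, leave alone.
- wrench: Bystander: loose wrench 170 mm long, leave alone.
- grease_can: Bystander: loose can, dia 66, 100 mm tall, leave alone.
- nipple: Bystander: loose dark pipe piece standing, dia 42, 80 mm tall, leave alone.
- screwdriver: Bystander: loose screwdriver, leave alone.
- coupling: Bystander: loose copper pipe coupling standing, dia 54, 45 mm tall, leave alone.
Things that resemble listed ones, but are neither listed nor needed, are in the scene too. What is shaped like the fixture but turquoise is not meant. There is more than one size of the pliers; the job needs the larger.

How it is judged:
On the way, in this order (a step that is already met when the one before it is completed fails the run):
1. the clamp is swung fully home while the pliers still stand in their stand (value of joint clamp above 1.2 rad and distance of pliers from where it was at the start of the episode below 0.02 m), for 0.1 s.
2. the ring is spread by the squeezed pliers and brought over the axle end (value of joint handle_left above 0.13 rad and horizontal distance between ring_center and shaft_top below 0.012 m and z of ring_center in the frame of shaft_top above 0 m), for 0.1 s.
At the end, for the whole second after the job is handed in: The clamp is home (over 1.2 rad), the pliers are still gripped by the fingers (over 6 N) and squeezed beyond 0.13 rad, at rest and upright within 0.12 rad, and the spread ring surrounds the groove: its centre within 6 mm of the axle axis and 4 mm below to 3 mm above the groove's middle (value of joint clamp above 1.2 rad and value of joint handle_left above 0.13 rad and horizontal distance between ring_center and groove below 0.006 m and z of ring_center in the frame of groove between -0.004 and 0.003 m and angle between pliers's own z axis and vertical below 0.12 rad and linear speed of pliers below 0.02 m/s and contact force between the fingers and pliers above 6 N); the arm keeps its last pose, push and grip.
It fails at once if the ring is let close on the axle (value of joint handle_left below 0.09 rad and horizontal distance between ring_center and groove below 0.012 m and z of ring_center in the frame of shaft_top below -0.004 m).
It fails at once if another thing on the table is disturbed (distance of any of bearing, wrench, grease_can, nipple, screwdriver, coupling from where it was at the start of the episode above 0.03 m).
It also fails if it takes over 56 s, if anything falls off the work surface, if the arm or the gripper's body presses on something with over 40 N, if the wrist force passes 120 N, or if a joint passes its speed limit or range.

## Robot

A 6-joint arm with a two-finger parallel gripper is mounted at the origin on the work surface. World frame = base frame: x ahead of the robot, y to its left, z up, the work surface at z = 0. Lengths are in m, angles in rad, forces in N, time in s.
With the tool pointing down it reaches from about 0.25 to 0.725 m from the base axis. Payload 4 kg.
Tool frame: the origin (TCP) lies midway between the tips of the shut fingers; the grasp point (between the pads) lies 19 mm behind it; z points along the fingers, y is the line along which they close (so a half turn about z gives the same grasp; the last joint's range is limited). The gripper opens to 85 mm and grips with 20 to 120 N. Pads are 22 mm wide; open, the fingers measure 114 mm over their backs; the gripper's body (76 mm by 85 mm) begins 54 mm behind the grasp point. The pads swing forward as they close: fully open they stand 13 mm farther back than shut.
Start: joints at [1.202, 0.241, 0.005, 1.335, 0, 1.571], TCP at [0.18, 0.466, 0.231] pointing down, gripper open.
Joint ranges: [-2.72, 2.72], [-1.05, 1.87], [-1.09, 1.28], [-1.99, 2.15], [-1.42, 1.44], [-3.14, 3.14]. Speed limits (rad/s): [2.79, 2.79, 3.14, 3.14, 3.14, 3.14].

## Interface

Orientations are given as a unit quaternion [x, y, z, w].
In Python, from workcell import get_obs, camera, job_done, silhouettes gives the robot as it stands. The module is installed in compiled form; this text tells all that it offers.
- The arm moves only by the tool drive_tool, never from a script. Its argument "increments" is a list of rows, each a list of 3 entries, a list of its own where there are three numbers: the shift along the world's x, y, z in mm, then the turn, a rotation vector about the world's x, y, z in degrees, then the opening, from 0 (shut) to 1 (fully open). A call has 1 to 8 rows; each row shifts and turns the commanded pose from where the row before left it; what a row does not reach is not made up. A row lasts 1/12 s, in which the tool goes at most 41.7 mm and 7.16 degrees, less where a joint would pass 70% of its speed; a pose out of reach is approached as far as the arm can. A call is refused whole if a number of a shift passes 41.7 or a number of a turn 7.16, either way. A call with a gripper value outside its range is refused whole. The fingers move at their own pace and stop on an object; the grip force is fixed at half the most. Time passes only in rows, so rows that do not move let the fingers close. It gives the time, the measured TCP pose, the force, the opening and the grip force at its end, in the units of the state.
- get_obs(): the state, without advancing time (a new reading comes with each control period).
- camera(name): name is "scene" or "top" or "wrist"; returns a dict with "image" (480x640x3 uint8, red, green, blue), "K" (3x3 intrinsics, pixels), "view" (4x4, takes a point from world to camera coordinates). Camera axes: x right, y down, z forward; pixel columns grow to the right and rows downward; lengths in m; the calibration is good to about 2 mm. The wrist camera is an equidistant fisheye: a pixel r from the principal point sees the ray r / f radians off the axis. A picture is of the moment at which its call begins. There is no depth.
- job_done(): hands the job in; it is judged then, once.
Trained networks look in a picture, given as the dict that the camera call returned (one of the last four; its "shot" number tells which), for a name from the list of things; names that differ only in an ending like _2 or _b are one class to them, and where a whole thing is asked for, a point or a joint stands for the part that bears it (a point fixed in the world has none). Each returns a list of dicts, best first, with "conf" (0 to 1); they miss things now and then, are a little off and sometimes report something else, mostly with a low value. They report only what shows in the picture. A call takes as long as a camera call. They do not tell look-alikes from the thing itself.
- silhouettes(query, picture): "region" (480x640 bool, what is visible of it) and "bbox" ([left, top, right, bottom] in pixels, round what is visible of it).
The state is a dict: "clock": time; "joint_pos": joint angles; "joint_vel": joint speeds; "tau": joint torques, N m; "eef_pos": TCP position; "tool_rot": TCP orientation; "ft_force": force on the tool from outside, world axes, zero at the start; "ft_torque": the same for the moment, N m; "grip_width": finger opening in m; "grasp_force": force on a finger pad.
Only numpy, scipy, OpenCV 4.12 (cv2) and the standard library are available. Lean on these libraries where they do the work, as an engineer would, in place of code of your own. Each camera call takes 0.05 s, during which the arm holds its last target. There are 200 camera calls.

## Working session

There is one attempt and no reset: what is moved stays moved. The work goes in short steps, Python scripts to look and compute and a tool call to move; the robot and the scene stay as the last step left them, time stands still between calls to the robot, and variables do not carry over. Pictures are saved under pics/ and viewed, at most 11 in all, crops included, and the job is handed in when it is done.

Besides the shell and the picture viewer there is one more tool, called after ">>>" as name(argument=value, ...), one argument or row to a line, values as JSON. drive_tool: Moves the arm, as the interface text tells. Its arguments: {"type":"object","properties":{"increments":{"type":"array"}},"required":["increments"]}

```bash
mkdir -p pics; cat > h.py <<'E'
import numpy as np,cv2
from workcell import *
def proj(c,P):
    P=np.atleast_2d(P);q=(c['view']@np.c_[P,np.ones(len(P))].T)[:3];p=c['K']@q
    return (p[:2]/p[2]).T
def ray(c,uv):
    R=c['view'][:3,:3];t=c['view'][:3,3]
    d=np.linalg.inv(c['K'])@np.array([uv[0],uv[1],1.]);return -R.T@t,R.T@d
def atz(c,uv,z):
    o,d=ray(c,uv);return o+d*(z-o[2])/d[2]
def save(n,im,): cv2.imwrite('pics/'+n,im[:,:,::-1])
E
python3 - <<'E'
from h import *
s=camera('scene');t=camera('top')
save('s.png',s['image']);save('t.png',t['image'])
for c,n in((s,'s'),(t,'t')):
    print(n,np.round(c['K'][[0,1,0,1],[0,1,2,2]]),np.round(ray(c,(320,240)),3).tolist())
    for q in('fixture','clamp_knob','clamp','pliers','stand','ring_center'):
        for r in silhouettes(q,c)[:4]:
            ys,xs=np.nonzero(r['region']); print(n,q,round(r['conf'],2),r['bbox'],len(xs),xs.mean().round(1) if len(xs) else 0,ys.mean().round(1) if len(xs) else 0)
E
```

```text
s [435. 435. 324. 243.] [[1.097, 0.249, 0.892], [-0.567, -0.247, -0.786]]
s fixture 0.87 [226.1, 196.6, 284.4, 269.6] 2046 256.3 236.4
s fixture 0.86 [264.5, 133.0, 309.6, 192.3] 1557 288.5 168.8
s fixture 0.39 [363.3, 267.9, 404.3, 337.7] 995 383.9 301.5
s clamp_knob 0.55 [288.3, 137.5, 313.2, 155.3] 210 302.1 148.3
s clamp_knob 0.54 [252.1, 195.0, 289.5, 220.6] 338 270.5 212.7
s clamp 0.56 [253.3, 199.0, 283.2, 223.6] 311 270.2 212.5
s clamp 0.52 [288.1, 135.1, 309.5, 153.9] 197 301.9 148.5
s clamp 0.41 [382.1, 282.7, 407.5, 319.1] 179 394.6 297.6
s pliers 0.82 [363.7, 270.1, 404.4, 336.8] 971 383.6 301.9
s pliers 0.61 [248.9, 301.3, 273.9, 330.1] 390 261.7 317.3
s stand 0.86 [348.6, 283.2, 407.9, 353.5] 1870 377.9 322.8
s ring_center 0.72 [383.0, 232.9, 398.5, 281.4] 370 389.7 257.0
s ring_center 0.55 [364.4, 270.0, 403.9, 338.4] 926 384.2 300.6
s ring_center 0.53 [310.3, 214.6, 356.8, 260.3] 459 332.2 238.2
s ring_center 0.52 [252.1, 195.2, 288.0, 222.2] 305 270.9 212.6
t [549. 549. 319. 246.] [[0.343, 0.004, 1.357], [0.164, -0.013, -0.986]]
t fixture 0.9 [366.0, 228.7, 414.7, 294.7] 2515 390.1 258.2
t fixture 0.84 [382.8, 329.8, 441.3, 404.4] 2736 409.7 365.7
t clamp_knob 0.59 [377.4, 269.6, 401.8, 295.3] 197 389.4 280.2
t clamp_knob 0.57 [395.5, 375.8, 427.6, 407.7] 325 410.8 389.9
t clamp 0.71 [375.7, 265.4, 404.8, 294.4] 206 389.9 279.8
t clamp 0.68 [394.4, 375.9, 429.6, 404.6] 337 410.7 390.0
t pliers 0.86 [216.3, 202.6, 252.4, 221.9] 467 233.7 211.3
t pliers 0.79 [239.2, 257.8, 256.0, 284.1] 226 246.6 271.4
t stand 0.93 [212.6, 201.2, 266.6, 241.0] 1163 241.0 220.5
t ring_center 0.59 [214.2, 200.5, 250.6, 225.8] 470 233.0 211.9
t ring_center 0.58 [235.1, 253.8, 254.2, 283.5] 228 246.1 271.3
```

```bash
ls pics
```

```text
s.png
t.png
```

View pics/s.png

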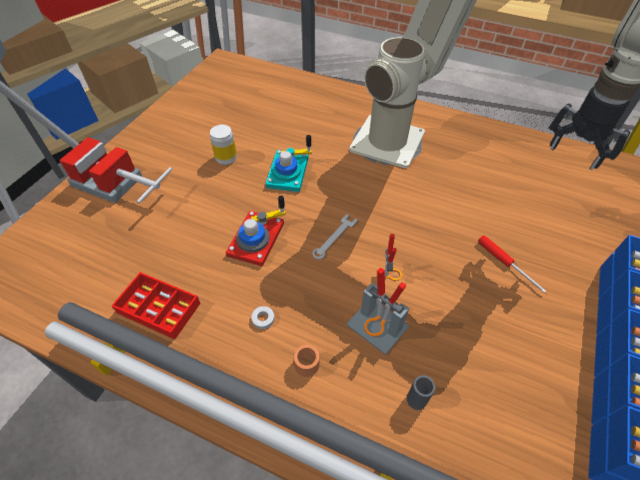

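View pics/t.png

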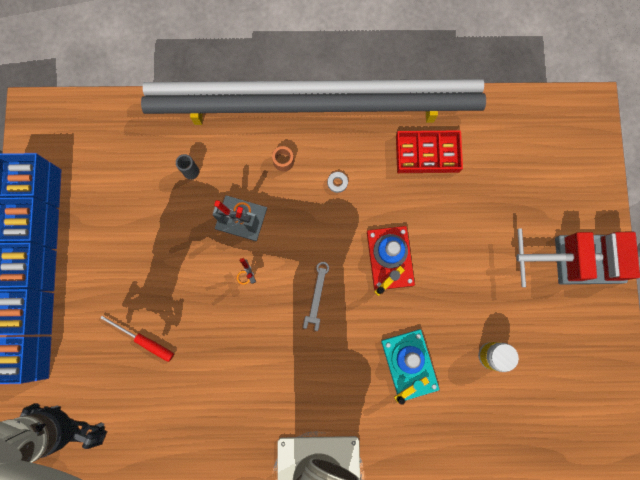

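Scene: red fixture at scene (256,236) / top (390,258); turquoise look-alike at top (410,365). Large pliers in the grey stand at scene (384,301) / top (233,211); the small loose ones at top (247,271), not wanted. The red fixture and the stand's pliers are my choice, so I'll check them in a close crop.

```bash
python3 - <<'E'
from h import *
s=camera('scene');t=camera('top')
np.savez('cams.npz',sK=s['K'],sv=s['view'],tK=t['K'],tv=t['view'],si=s['image'],ti=t['image'])
def cr(c,u,v,w=100,h=75): return cv2.resize(c['image'][v:v+h,u:u+w],(400,300),interpolation=cv2.INTER_CUBIC)
save('c.png',np.vstack([np.hstack([cr(s,215,190),cr(t,345,222)]),np.hstack([cr(s,335,265),cr(t,195,180)])]))
E
```

```text
(no output)
```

View pics/c.png

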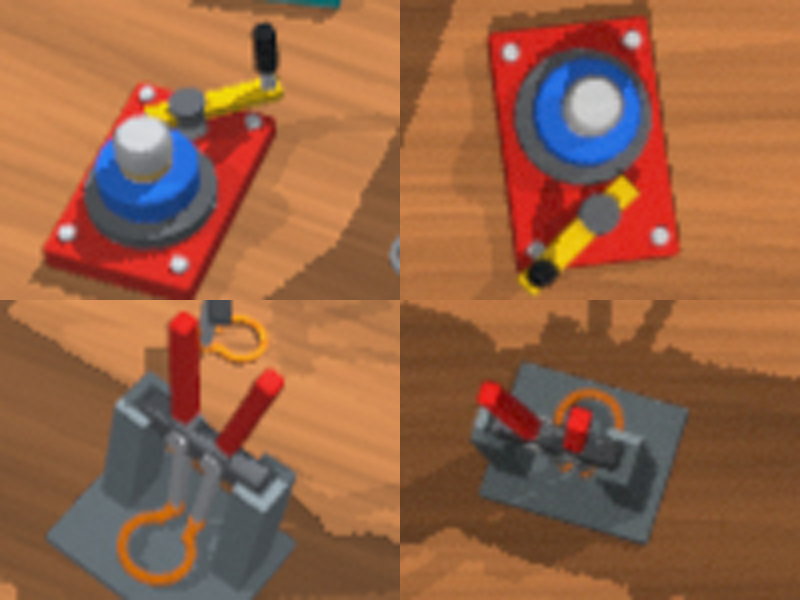

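The crop confirms it: red fixture with yellow clamp (knob lower-left in the top view), and the large pliers in the stand with the ring facing +x. Now measuring from both views.

```bash
cat > fit.py <<'E'
from h import *
from scipy.optimize import least_squares
d=np.load('cams.npz');S=dict(K=d['sK'],view=d['sv']);T=dict(K=d['tK'],view=d['tv'])
def tri(a,b):
    o,e=ray(S,a);p,f=ray(T,b)
    k=np.linalg.lstsq(np.c_[e,-f],p-o,rcond=None)[0]
    A,B=o+e*k[0],p+f*k[1];return (A+B)/2,np.linalg.norm(A-B)
s=lambda x,y,u,v:(u+x/4-.4,v+y/4-.4)
F=lambda x,y:s(x,y,215,190);G=lambda x,y:s(x-400,y,345,222)
H=lambda x,y:s(x,y-300,335,265);I=lambda x,y:s(x-400,y-300,195,180)
if __name__=='__main__':
    pts={'shaft_top':(F(142,130),G(596,104)),'knobtop':(F(265,28),G(545,273)),'pivot':(F(188,98),G(601,212)),
     'hL':(H(183,320),I(488,393)),'hR':(H(270,379),I(578,414)),
     'ringc':(H(157,547),I(590,420)),'barR_end':(H(262,475),I(612,458)),
     'c1':(F(140,84),G(490,33)),
     'postfarL':(H(135,383),I(487,433)),'postR':(H(280,480),I(635,440))}
    for k,(a,b) in pts.items():
        P,e=tri(a,b);print(k,P.round(4),round(e*1e3,1))
    for n,g in (('base',[G(490,33),G(645,15),G(680,252),G(515,272)]),):
        print(n,[atz(T,x,.02)[:2].round(4).tolist() for x in g])
    print('standbase',[atz(T,I(*x),.008)[:2].round(4).tolist() for x in((522,365),(688,408),(645,545),(480,497))])
    o=get_obs();print(o['tool_rot'],o['eef_pos'],o['clock'])
E
python3 fit.py
```

```text
shaft_top [ 0.5339 -0.1839  0.0843] 2.7
knobtop [ 0.4345 -0.1499  0.0938] 2.4
pivot [ 0.4736 -0.1895  0.0491] 3.6
hL [0.6207 0.1883 0.2166] 40.8
hR [0.6115 0.1909 0.1609] 46.9
ringc [0.6431 0.181  0.0219] 3.5
barR_end [0.6061 0.1923 0.0603] 63.6
c1 [ 0.5678 -0.1301  0.1823] 35.7
postfarL [0.6179 0.1853 0.1561] 70.8
postR [0.6136 0.1898 0.072 ] 88.7
base [[0.5894, -0.1304], [0.5997, -0.227], [0.4521, -0.243], [0.4411, -0.1418]]
standbase [[0.6826, 0.2242], [0.6537, 0.1197], [0.5668, 0.1462], [0.5983, 0.2492]]
[ 1.83372142e-01  9.83043569e-01 -5.58723353e-06  2.37941184e-06] [0.18024278 0.46636368 0.23131237] 0.8
```

```bash
python3 - <<'E'
from fit import *
for k,a,b in (('h-',H(183,320),I(578,414)),('h+',H(270,379),I(488,393)),('post-',H(135,383),I(630,440)),('bar-',H(150,408),I(620,460)),('ring',H(157,547),I(590,420))):
    P,e=tri(a,b);print(k,P.round(4),round(e*1e3,1))
E
```

```text
h- [0.6092 0.1649 0.1887] 2.0
h+ [0.6222 0.2142 0.1855] 1.4
post- [0.6091 0.1456 0.1189] 4.4
bar- [0.6032 0.1546 0.091 ] 4.6
ring [0.6431 0.181  0.0219] 3.5
```

>>> drive_tool(
  increments=[
    [[15, -36, 0], [0, 0, 0], 1],
    [[15, -36, 0], [0, 0, 0], 1],
    [[15, -36, 0], [0, 0, 0], 1],
    [[15, -36, 0], [0, 0, 0], 1],
    [[15, -36, 0], [0, 0, 0], 1],
    [[15, -36, 0], [0, 0, 0], 1],
    [[15, -36, 0], [0, 0, 0], 1],
    [[15, -36, 0], [0, 0, 0], 1],
  ],
)

```text
clock: 1.47
eef_pos: [0.3005, 0.1767, 0.2316]
tool_rot: [0.183, 0.983, 0.0, 0.0]
ft_force: [1.7, 0.5, -1.1]
grip_width: 0.0853
grasp_force: 0.0
```

>>> drive_tool(
  increments=[
    [[15, -36, 0], [0, 0, 0], 1],
    [[15, -36, 0], [0, 0, 0], 1],
    [[15, -36, 0], [0, 0, 0], 1],
    [[15, -36, 0], [0, 0, 0], 1],
    [[15, -36, 0], [0, 0, 0], 1],
    [[15, -36, 0], [0, 0, 0], 1],
    [[15, -36, 0], [0, 0, 0], 1],
    [[0, 0, 0], [0, 0, 0], 1],
  ],
)

```text
clock: 2.13
eef_pos: [0.4077, -0.0792, 0.2314]
tool_rot: [0.187, 0.982, -0.001, 0.002]
ft_force: [0.5, 0.4, -0.4]
grip_width: 0.085
grasp_force: 0.0
```

>>> drive_tool(
  increments=[
    [[9, -24, 0], [0, 0, 0], 1],
    [[9, -24, 0], [0, 0, 0], 1],
    [[9, -23, 0], [0, 0, 0], 1],
    [[0, 0, -25], [0, 0, 0], 1],
    [[0, 0, -25], [0, 0, 0], 1],
    [[0, 0, -20], [0, 0, 0], 1],
    [[0, 0, 0], [0, 0, 0], 1],
    [[0, 0, 0], [0, 0, 0], 1],
  ],
)

```text
clock: 2.8
eef_pos: [0.4313, -0.144, 0.1607]
tool_rot: [0.183, 0.983, 0.0, -0.001]
ft_force: [-0.2, 0.1, 0.9]
grip_width: 0.0855
grasp_force: 0.0
```

```bash
python3 - <<'E'
from h import *
w=camera('wrist');o=get_obs();print(o['eef_pos'])
im=w['image'].copy()
def fish(c,P):
    q=(c['view']@np.r_[P,1])[:3];r=np.hypot(q[0],q[1]);th=np.arctan2(r,q[2])
    return c['K'][:2,2]+c['K'][[0,1],[0,1]]*th*q[:2]/r
for P in((.4345,-.150,.094),(.5339,-.1839,.083),(.4727,-.1897,.05),o['eef_pos']):
    p=fish(w,np.array(P));print(p);cv2.drawMarker(im,tuple(int(x) for x in p),(255,0,255),0,14,1)
save('w1.png',im)
E
```

```text
[ 0.43243839 -0.14437535  0.16195988]
[311.11939546 267.51825314]
[318.51796699 396.16892487]
[282.02322565 311.00037748]
[318.32326294 311.34555617]
```

View pics/w1.png

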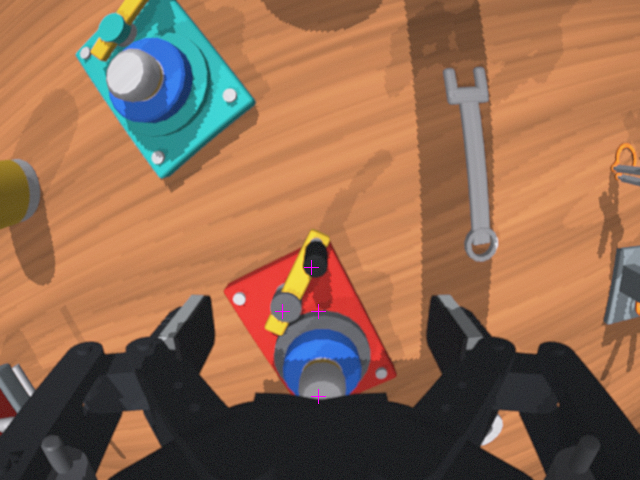

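>>> drive_tool(
  increments=[
    [[2, -4, -20], [0, 0, 0], 1],
    [[0, 0, -25], [0, 0, 0], 1],
    [[0, 0, -25], [0, 0, 0], 1],
    [[0, 0, -15], [0, 0, 0], 1],
    [[0, 0, -10], [0, 0, 0], 1],
    [[0, 0, 0], [0, 0, 0], 0.35],
    [[0, 0, 0], [0, 0, 0], 0.35],
    [[0, 0, 0], [0, 0, 0], 0.35],
  ],
)

```text
clock: 3.52
eef_pos: [0.4358, -0.149, 0.0681]
tool_rot: [0.183, 0.983, -0.0, 0.002]
ft_force: [-0.2, -0.1, -0.4]
grip_width: 0.0516
grasp_force: 0.0
```

>>> drive_tool(
  increments=[
    [[0, 0, 0], [0, 0, 0], 0.3],
    [[0, 0, 0], [0, 0, 0], 0.25],
    [[0, 0, 0], [0, 0, 0], 0.1],
    [[0, 0, 0], [0, 0, 0], 0],
    [[0, 0, 0], [0, 0, 0], 0],
    [[0, 0, 0], [0, 0, 0], 0],
  ],
)

```text
clock: 4.02
eef_pos: [0.435, -0.1489, 0.0674]
tool_rot: [0.183, 0.983, -0.0, 0.001]
ft_force: [-0.9, 1.2, 6.5]
grip_width: 0.0138
grasp_force: 58.4
```

>>> drive_tool(
  increments=[
    [[-3.5, -4, 0], [0, 0, 0], 0],
    [[-3.5, -4, 0], [0, 0, 0], 0],
    [[-2.5, -4.5, 0], [0, 0, 0], 0],
    [[-2.5, -4.5, 0], [0, 0, 0], 0],
    [[-2, -5, 0], [0, 0, 0], 0],
    [[-1.5, -5, 0], [0, 0, 0], 0],
    [[0, 0, 0], [0, 0, 0], 0],
  ],
)

```text
clock: 4.6
eef_pos: [0.4161, -0.1724, 0.0672]
tool_rot: [0.182, 0.983, 0.003, -0.003]
ft_force: [-8.4, 10.3, 17.2]
grip_width: 0.0142
grasp_force: 60.3
```

>>> drive_tool(
  increments=[
    [[-1, -5, 0], [0, 0, 0], 0],
    [[-0.5, -5.5, 0], [0, 0, 0], 0],
    [[0, -5, 0], [0, 0, 0], 0],
    [[0.5, -3, 0], [0, 0, 0], 0],
    [[0, 0, 0], [0, 0, 0], 0],
    [[0, 0, 0], [0, 0, 0], 0],
  ],
)

```text
clock: 5.1
eef_pos: [0.4147, -0.1916, 0.0669]
tool_rot: [0.182, 0.983, 0.002, -0.003]
ft_force: [-9.1, 7.9, 14.7]
grip_width: 0.0143
grasp_force: 60.8
```

>>> drive_tool(
  increments=[
    [[-1, -4, 0], [0, 0, 0], 0],
    [[0, -4, 0], [0, 0, 0], 0],
    [[0, 0, 0], [0, 0, 0], 0],
    [[0, 0, 0], [0, 0, 0], 0],
  ],
)

```text
clock: 5.43
eef_pos: [0.4143, -0.1933, 0.0668]
tool_rot: [0.181, 0.983, 0.009, -0.003]
ft_force: [-5.9, 26.0, 19.4]
grip_width: 0.0141
grasp_force: 62.0
```

>>> drive_tool(
  increments=[
    [[0, 6, 0], [0, 0, 0], 0.3],
    [[0, 0, 0], [0, 0, 0], 1],
    [[0, 0, 0], [0, 0, 0], 1],
    [[0, 0, 0], [0, 0, 0], 1],
    [[0, 0, 20], [0, 0, 0], 1],
    [[0, 0, 30], [0, 0, 0], 1],
    [[0, 0, 40], [0, 0, 0], 1],
    [[0, 0, 40], [0, 0, 0], 1],
  ],
)

```text
clock: 6.1
eef_pos: [0.4158, -0.1965, 0.1969]
tool_rot: [0.184, 0.983, 0.0, -0.001]
ft_force: [1.2, -0.2, -0.1]
grip_width: 0.0855
grasp_force: 0.0
```

```bash
python3 - <<'E'
from h import *
s=camera('scene');t=camera('top');w=camera('wrist')
def cr(c,u,v,w=100,h=75): return cv2.resize(c['image'][v:v+h,u:u+w],(400,300),interpolation=cv2.INTER_CUBIC)
save('c2.png',np.vstack([np.hstack([cr(s,215,190),cr(t,345,222)]),np.hstack([cr(w,250,230,133,100),cr(w,0,0,640,480)])]))
np.savez('w2.npz',im=w['image'],K=w['K'],v=w['view']);print(get_obs()['eef_pos'],w['K'],w['view'])
E
```

```text
[ 0.41936396 -0.19808612  0.19993012] [[371.64829954   0.         320.29211987]
 [  0.         371.64829954 241.36731472]
 [  0.           0.           1.        ]] [[ 3.61258505e-01  9.32465626e-01  3.85824515e-04  3.24050654e-02]
 [ 8.96765619e-01 -3.47540841e-01  2.73910184e-01 -4.74316645e-01]
 [ 2.55545921e-01 -9.86063893e-02 -9.61755199e-01  2.22399069e-01]
 [ 0.00000000e+00  0.00000000e+00  0.00000000e+00  1.00000000e+00]]
```

View pics/c2.png

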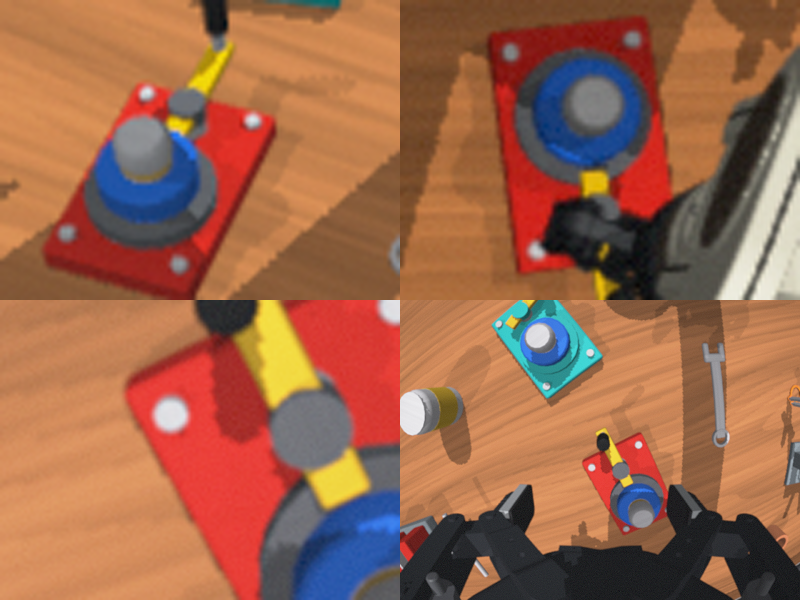

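The clamp lies home (short yellow end over the flange at top-crop (595,183)), with the shaft clear. On to the pliers.

>>> drive_tool(
  increments=[
    [[0, 0, 25], [0, 0, 1], 1],
    [[16, 32, 20], [0, 0, 1], 1],
    [[16, 32, 5], [0, 0, 1], 1],
    [[16, 32, 0], [0, 0, 1], 1],
    [[16, 32, 0], [0, 0, 1], 1],
    [[16, 32, 0], [0, 0, 0.6], 1],
    [[16, 32, 0], [0, 0, 0], 1],
    [[16, 32, 0], [0, 0, 0], 1],
  ],
)

```text
clock: 6.92
eef_pos: [0.5289, 0.029, 0.2447]
tool_rot: [0.135, 0.991, -0.0, -0.001]
ft_force: [0.7, -0.6, -0.2]
grip_width: 0.0854
grasp_force: 0.0
```

>>> drive_tool(
  increments=[
    [[16, 32, 0], [0, 0, 0], 1],
    [[16, 32, 0], [0, 0, 0], 1],
    [[16, 32, 0], [0, 0, 0], 1],
    [[12, 32, 0], [0, 0, 0], 1],
    [[0, 0, 0], [0, 0, 0], 1],
    [[0, 0, 0], [0, 0, 0], 1],
  ],
)

```text
clock: 7.42
eef_pos: [0.5886, 0.1571, 0.2435]
tool_rot: [0.134, 0.991, -0.001, -0.002]
ft_force: [0.5, -1.0, 0.2]
grip_width: 0.0853
grasp_force: 0.0
```

```bash
cat >> h.py <<'E'
def fish(c,P):
    q=(c['view']@np.r_[P,1])[:3];r=np.hypot(q[0],q[1]);th=np.arctan2(r,q[2])
    return c['K'][:2,2]+c['K'][[0,1],[0,1]]*th*q[:2]/r
def wray(v,K,uv):
    x=(np.array(uv,float)-K[:2,2])/K[0,0];th=np.hypot(*x);d=np.r_[x/th*np.sin(th),np.cos(th)]
    R=v[:3,:3];return -R.T@v[:3,3],R.T@d
E
python3 - <<'E'
from h import *
w=camera('wrist');o=get_obs();print(o['eef_pos'],o['tool_rot'])
im=w['image'].copy()
for P in((.6157,.1895,.1865),(.6092,.1649,.1887),(.6222,.2142,.1855),(.6396,.1829,.0185),(.5339,-.1839,.083)):
    p=fish(w,np.array(P));print(p);cv2.drawMarker(im,tuple(int(x) for x in p),(255,0,255),0,10,1)
save('w3.png',im)
np.savez('w3.npz',im=w['image'],K=w['K'],v=w['view'])
d=np.load('w2.npz');o,e=wray(d['v'],d['K'],(387,341));print(o+e*(.083-o[2])/e[2])
E
```

```text
[0.5882805  0.15580064 0.24410916] [ 1.34710509e-01  9.90883297e-01 -9.74125920e-04 -1.55598704e-03]
[384.3487469 292.5951476]
[341.22364541 294.92732057]
[425.75659243 290.65055273]
[356.6474     251.62223699]
[ 14.71290363 261.42574114]
[ 0.52521615 -0.1795274   0.083     ]
```

View pics/w3.png

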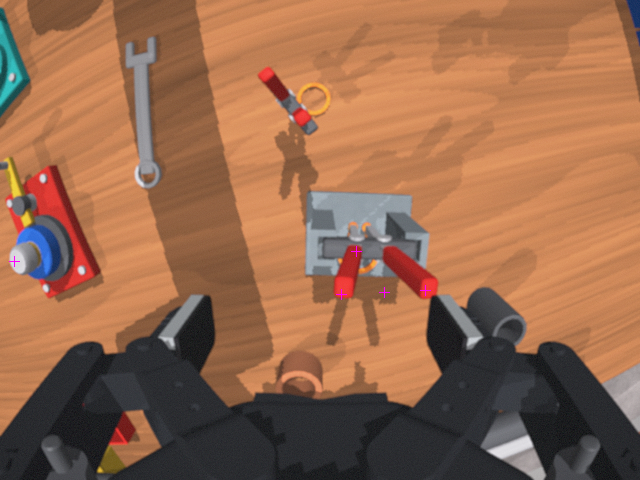

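Handle tops show at (343,293) and (428,290), 2 px right of prediction, bar line horizontal: yaw is aligned, so descend to the grip.

>>> drive_tool(
  increments=[
    [[14, 17, 0], [0, 0, 0], 1],
    [[14, 18, 0], [0, 0, 0], 1],
    [[0, 0, 0], [0, 0, 0], 1],
    [[0, 0, -20], [0, 0, 0], 1],
    [[0, 0, -20], [0, 0, 0], 1],
    [[0, 0, -10], [0, 0, 0], 1],
    [[0, 0, 0], [0, 0, 0], 1],
    [[0, 0, 0], [0, 0, 0], 1],
  ],
)

```text
clock: 8.13
eef_pos: [0.6161, 0.1895, 0.196]
tool_rot: [0.136, 0.991, -0.0, -0.001]
ft_force: [1.2, -0.1, -0.1]
grip_width: 0.0855
grasp_force: 0.0
```

```bash
python3 - <<'E'
from h import *
w=camera('wrist');o=get_obs();print(o['eef_pos'],o['tool_rot'])
for P in((.6092,.1649,.1887),(.6222,.2142,.1855)): print(fish(w,np.array(P)))
im=w['image'].astype(int);m=((im[...,0]>110)&(im[...,1]<60)&(im[...,2]<60)).astype('uint8')
n,l,st,ce=cv2.connectedComponentsWithStats(m)
for i in range(1,n):
    if st[i,4]>80: print(st[i],ce[i].round(1))
s=camera('scene');z=lambda i,u,v,a,b:cv2.resize(i[v:v+b,u:u+a],(400,300),interpolation=cv2.INTER_CUBIC)
save('w4.png',np.hstack([z(w['image'],240,200,267,200),z(s['image'],330,215,133,100)]))
E
```

```text
[0.61687815 0.18998524 0.19714091] [1.35692913e-01 9.90750902e-01 6.55035104e-05 2.80713552e-04]
[260.14577565 299.72565091]
[374.77017988 295.39839768]
[181  29  48  43 408] [201.3  48.3]
[221  74  27  19 189] [232.7  84.1]
[   0  158   51  139 2067] [ 19.7 231.3]
[ 254  238   55   65 1700] [282.  268.2]
[ 335  239   56   66 1790] [361.6 271. ]
[  0 387  38  36 597] [ 14.9 399.2]
```

View pics/w4.png

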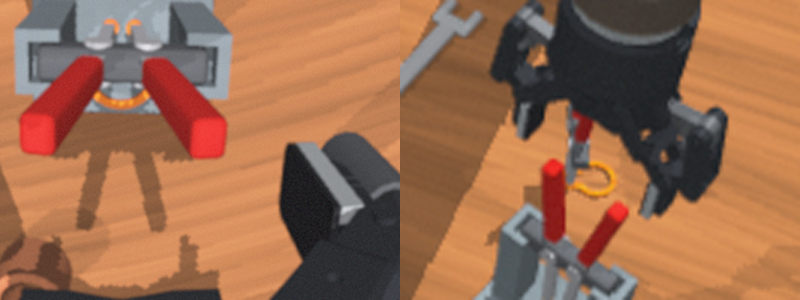

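Handles show symmetric (left/right extents 254/391 px), about 2 mm towards -x; correct and descend, then squeeze.

>>> drive_tool(
  increments=[
    [[-2, 1, -15], [0, 0, 0], 1],
    [[0, 0, -20], [0, 0, 0], 1],
    [[0, 0, -20], [0, 0, 0], 1],
    [[0, 0, -7], [0, 0, 0], 1],
    [[0, 0, 0], [0, 0, 0], 1],
    [[0, 0, 0], [0, 0, 0], 0.6],
    [[0, 0, 0], [0, 0, 0], 0.4],
    [[0, 0, 0], [0, 0, 0], 0.2],
  ],
)

```text
clock: 8.9
eef_pos: [0.616, 0.1913, 0.1367]
tool_rot: [0.135, 0.991, -0.0, 0.002]
ft_force: [-0.7, -5.0, 7.5]
grip_width: 0.0516
grasp_force: 6.5
```

>>> drive_tool(
  increments=[
    [[0, 0, 0], [0, 0, 0], 0],
    [[0, 0, 0], [0, 0, 0], 0],
    [[0, 0, 0], [0, 0, 0], 0],
    [[0, 0, 0], [0, 0, 0], 0],
  ],
)

```text
clock: 9.23
eef_pos: [0.6166, 0.1908, 0.1383]
tool_rot: [0.136, 0.991, -0.0, 0.003]
ft_force: [-2.0, -3.9, 8.8]
grip_width: 0.0316
grasp_force: 61.5
```

>>> drive_tool(
  increments=[
    [[0, 0, 5], [0, 0, 0], 0],
    [[0, 0, 10], [0, 0, 0], 0],
    [[0, 0, 15], [0, 0, 0], 0],
    [[0, 0, 25], [0, 0, 0], 0],
    [[0, 0, 25], [0, 0, 0], 0],
    [[0, 0, 25], [0, 0, 0], 0],
    [[0, 0, 10], [0, 0, 0], 0],
    [[0, 0, 0], [0, 0, 0], 0],
  ],
)

```text
clock: 9.9
eef_pos: [0.6162, 0.1927, 0.253]
tool_rot: [0.135, 0.991, 0.002, 0.003]
ft_force: [0.2, -0.4, -3.4]
grip_width: 0.0313
grasp_force: 60.5
```

>>> drive_tool(
  increments=[
    [[-10, -25, 5], [0, 0, 1], 0],
    [[-10, -32, 5], [0, 0, 2], 0],
    [[-10, -35, 0], [0, 0, 2], 0],
    [[-10, -36, 0], [0, 0, 2], 0],
    [[-10, -36, 0], [0, 0, 2], 0],
    [[-10, -36, 0], [0, 0, 2], 0],
    [[-10, -36, 0], [0, 0, 2], 0],
    [[-10, -36, 0], [0, 0, 2], 0],
  ],
)

```text
clock: 10.57
eef_pos: [0.533, -0.0813, 0.2572]
tool_rot: [0.003, 1.0, 0.0, -0.002]
ft_force: [1.3, -1.2, -2.9]
grip_width: 0.0315
grasp_force: 60.7
```

>>> drive_tool(
  increments=[
    [[-6, -25, 0], [0, 0, 0], 0],
    [[-6, -25, 0], [0, 0, 0], 0],
    [[-6, -25, 0], [0, 0, 0], 0],
    [[-5, -20, 0], [0, 0, 0], 0],
    [[0, -6, 0], [0, 0, 0], 0],
    [[0, 0, 0], [0, 0, 0], 0],
    [[0, 0, 0], [0, 0, 0], 0],
    [[0, 0, 0], [0, 0, 0], 0],
  ],
)

```text
clock: 11.23
eef_pos: [0.5117, -0.18, 0.2585]
tool_rot: [0.004, 1.0, 0.001, -0.001]
ft_force: [0.5, -0.7, -3.2]
grip_width: 0.0316
grasp_force: 60.7
```

```bash
python3 - <<'E'
from h import *
s=camera('scene');t=camera('top');w=camera('wrist');o=get_obs();print(o['eef_pos'],o['tool_rot'])
e=o['eef_pos'];print(fish(w,e+[.0228,0,-.1195]),proj(s,e+[.0228,0,-.1195]),proj(s,np.array([.5339,-.1839,.083])))
z=lambda i,u,v,a,b:cv2.resize(i[v:v+b,u:u+a],(400,300),interpolation=cv2.INTER_CUBIC)
save('c5.png',np.vstack([np.hstack([z(s['image'],200,150,100,75),z(s['image'],215,190,80,60)]),np.hstack([z(t['image'],345,222,100,75),z(w['image'],240,190,160,120)])]))
E
```

```text
[ 0.511988   -0.17994481  0.25910591] [ 3.71562389e-03  9.99993066e-01  1.90414908e-04 -1.58643884e-04]
[318.36341546 266.13434772] [[247.90999201 207.40128558]] [[249.583885  222.3889569]]
```

View pics/c5.png

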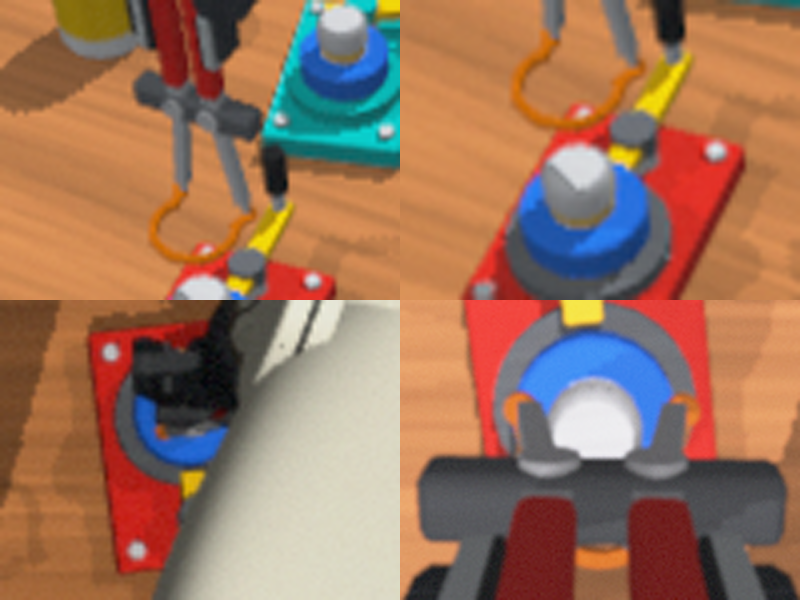

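The wrist view shows the ring ends at crop (517,408)/(685,408), the shaft and the blue roller; the roller is ~2 px left of the ring. I'll fit both with that camera.

```bash
cat > meas.py <<'E'
from h import *
from scipy.optimize import least_squares
a=np.linspace(0,2*np.pi,180,endpoint=False)
def circ(c,x,y,z,r): return np.array([fish(c,np.array([x+r*np.cos(t),y+r*np.sin(t),z])) for t in a])
def blue(im):
    m=cv2.inRange(cv2.cvtColor(im,cv2.COLOR_RGB2HSV),(106,150,50),(122,255,255))
    n,l,st,ce=cv2.connectedComponentsWithStats(m); return l,st,ce
def axle(c,box):
    l,st,ce=blue(c['image']);ok=[i for i in range(1,len(st)) if st[i,4]>60 and box[0]<ce[i][0]<box[2] and box[1]<ce[i][1]<box[3]]
    m=np.isin(l,ok);cs=cv2.findContours(m.astype('uint8'),0,1)[0]
    p=cv2.convexHull(np.vstack(cs))[:,0].astype(float)
    q=np.vstack([k[:,0] for k in cs]).astype(float)
    def f(v):
        h=cv2.convexHull(np.r_[circ(c,*v,.032,.032),circ(c,*v,.055,.032)].astype('float32'))
        d=np.array([cv2.pointPolygonTest(h,tuple(k),True) for k in q]);return d-.5
    r=least_squares(f,(.534,-.184),loss='cauchy',f_scale=.7,diff_step=1e-3)
    return r.x,(abs(f(r.x))<1).mean(),len(q)
def ring(c,box,z,x0,ro=.0255):
    im=c['image'];m=cv2.inRange(cv2.cvtColor(im,cv2.COLOR_RGB2HSV),(8,150,90),(20,255,255));M=np.zeros_like(m)
    M[box[1]:box[3],box[0]:box[2]]=1;ys,xs=np.nonzero(m*M)
    P=[]
    for u,v in zip(xs,ys):
        o,d=wray(c['view'],c['K'],(u,v));P.append((o+d*(z-o[2])/d[2])[:2])
    P=np.array(P)
    r=least_squares(lambda v:np.hypot(*(P-v[:2]).T)-.0228,x0,loss='soft_l1',f_scale=.001)
    return r.x,len(P),np.abs(r.fun).mean()*1e3
E
python3 - <<'E'
from meas import *
d=np.load('w2.npz');c=dict(image=d['im'],K=d['K'],view=d['v']);print(axle(c,(330,280,450,400)))
w=camera('wrist');o=get_obs();e=o['eef_pos'];np.savez('w5.npz',im=w['image'],K=w['K'],v=w['view'],e=e)
print('cam',-w['view'][:3,:3].T@w['view'][:3,3],e)
print(axle(w,(270,190,380,280)))
for z in(-.1175,-.1205):print(ring(w,(270,215,370,310),e[2]+z,(e[0]+.023,e[1])))
print(w['image'][231:233,284:291].tolist(),w['image'][290:298,320].tolist())
E
```

```text
(array([ 0.5370182 , -0.18145749]), np.float64(0.45041322314049587), 242)
cam [ 0.44526307 -0.17842505  0.40084074] [ 0.51203287 -0.18010182  0.25924631]
(array([ 0.53619462, -0.18147029]), np.float64(0.4397590361445783), 166)
(array([ 0.53157822, -0.1764058 ]), 371, np.float64(7.369435994100599))
(array([ 0.5328296 , -0.17642136]), 371, np.float64(7.656011305335491))
[[[232, 131, 48], [232, 131, 53], [223, 128, 73], [171, 115, 92], [133, 103, 98], [123, 101, 95], [122, 106, 100]], [[236, 135, 50], [238, 138, 58], [229, 134, 79], [162, 113, 99], [106, 100, 105], [95, 99, 103], [99, 99, 102]]] [[157, 87, 42], [197, 105, 41], [228, 125, 48], [232, 131, 52], [231, 129, 49], [230, 131, 56], [224, 124, 53], [199, 113, 60]]
```

```bash
sed -i "s/m=cv2.inRange(cv2.cvtColor(im,cv2.COLOR_RGB2HSV),(8,150,90),(20,255,255));M/j=im.astype(int);m=((j[...,0]-j[...,2]>140)\&(j[...,1]>80)\&(j[...,1]<160)).astype('uint8');M/" meas.py
python3 - <<'E'
from meas import *
d=np.load('w5.npz');c=dict(image=d['im'],K=d['K'],view=d['v']);e=d['e']
for z in(-.1165,-.1195,-.1225):print(ring(c,(270,215,370,310),e[2]+z,(e[0]+.023,e[1])))
im=c['image'].astype(int);m=((im[...,0]-im[...,2]>140)&(im[...,1]>80)&(im[...,1]<160));m[:215]=0;m[310:]=0;m[:,:270]=0;m[:,370:]=0
n,l,s,ce=cv2.connectedComponentsWithStats(m.astype('uint8'));print(s[1:],ce[1:].round(1))
E
```

```text
(array([ 0.53130758, -0.17654072]), 246, np.float64(6.811421443857589))
(array([ 0.53256395, -0.17655598]), 246, np.float64(7.107151399936407))
(array([ 0.53382063, -0.17657171]), 246, np.float64(7.40340879808089))
[[279 215   1   2   2]
 [363 215   1   2   2]
 [270 222   1   1   1]
 [277 223   1   1   1]
 [282 228   9  12  50]
 [350 229  11  11  54]
 [364 228   1   1   1]
 [365 236   1   6   6]
 [366 248   1   4   4]
 [310 290  21   7 125]] [[279.  215.5]
 [363.  215.5]
 [270.  222. ]
 [277.  223. ]
 [285.  232.6]
 [356.4 233.9]
 [364.  228. ]
 [365.  238.5]
 [366.  249.5]
 [320.2 293.1]]
```

```bash
python3 - <<'E'
from meas import *
d=np.load('w5.npz');e=d['e'];print(e)
for uv in((285,232.6),(356.4,233.9),(320.2,293.1),(320.5,290),(320.5,296.5)):
  for z in(-.1165,-.1195,-.1225):
    o,r=wray(d['v'],d['K'],uv);print(uv,z,(o+r*(e[2]+z-o[2])/r[2]).round(4))
E
```

```text
[ 0.51203287 -0.18010182  0.25924631]
(285, 232.6) -0.1165 [ 0.5083 -0.2037  0.1427]
(285, 232.6) -0.1195 [ 0.5091 -0.204   0.1397]
(285, 232.6) -0.1225 [ 0.5098 -0.2043  0.1367]
(356.4, 233.9) -0.1165 [ 0.5097 -0.1525  0.1427]
(356.4, 233.9) -0.1195 [ 0.5104 -0.1522  0.1397]
(356.4, 233.9) -0.1225 [ 0.5112 -0.1519  0.1367]
(320.2, 293.1) -0.1165 [ 0.5554 -0.1788  0.1427]
(320.2, 293.1) -0.1195 [ 0.5567 -0.1788  0.1397]
(320.2, 293.1) -0.1225 [ 0.5579 -0.1789  0.1367]
(320.5, 290) -0.1165 [ 0.5528 -0.1786  0.1427]
(320.5, 290) -0.1195 [ 0.5541 -0.1786  0.1397]
(320.5, 290) -0.1225 [ 0.5553 -0.1786  0.1367]
(320.5, 296.5) -0.1165 [ 0.5582 -0.1786  0.1427]
(320.5, 296.5) -0.1195 [ 0.5595 -0.1786  0.1397]
(320.5, 296.5) -0.1225 [ 0.5608 -0.1786  0.1367]
```

>>> drive_tool(
  increments=[
    [[2.7, -3, 0], [0, 0, 0], 0],
    [[0, 0, -10], [0, 0, 0], 0],
    [[0, 0, -15], [0, 0, 0], 0],
    [[0, 0, -15], [0, 0, 0], 0],
    [[0, 0, -8], [0, 0, 0], 0],
    [[0, 0, 0], [0, 0, 0], 0],
    [[0, 0, 0], [0, 0, 0], 0],
  ],
)

```text
clock: 12.02
eef_pos: [0.5141, -0.184, 0.2107]
tool_rot: [0.005, 1.0, 0.0, -0.001]
ft_force: [1.6, -0.1, -3.1]
grip_width: 0.0316
grasp_force: 60.7
```

```bash
python3 - <<'E'
from meas import *
w=camera('wrist');s=camera('scene');e=get_obs()['eef_pos'];print(e,get_obs()['ft_force'])
print(axle(w,(270,150,380,300)))
im=w['image'].astype(int);m=((im[...,0]-im[...,2]>140)&(im[...,1]>80)&(im[...,1]<160));m[:215]=0;m[310:]=0;m[:,:270]=0;m[:,370:]=0
n,l,st,ce=cv2.connectedComponentsWithStats(m.astype('uint8'))
for i in range(1,n):
  if st[i,4]>20:
    o,r=wray(w['view'],w['K'],ce[i]);print(st[i],ce[i].round(1),(o+r*(e[2]-.1195-o[2])/r[2]).round(4))
z=lambda i,u,v,a,b:cv2.resize(i[v:v+b,u:u+a],(400,300),interpolation=cv2.INTER_CUBIC)
save('c6.png',np.hstack([z(s['image'],215,190,80,60),z(w['image'],240,190,160,120)]))
E
```

```text
[ 0.51505638 -0.18430394  0.21211195] [ 0.06638425 -0.70984045 -3.17796296]
(array([ 0.53608003, -0.1812825 ]), np.float64(0.42028985507246375), 138)
[310 290  21   8 141] [320.1 293.5] [ 0.5584 -0.183   0.0926]
```

View pics/c6.png

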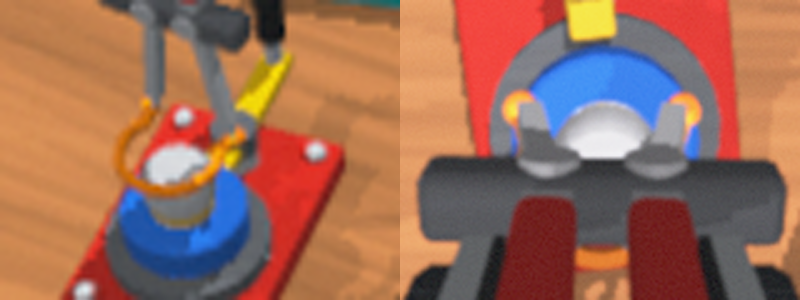

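>>> drive_tool(
  increments=[
    [[0.5, 1.3, 0], [0, 0, 0], 0],
    [[0, 0, 0], [0, 0, 0], 0],
    [[0, 0, -4], [0, 0, 0], 0],
    [[0, 0, -4], [0, 0, 0], 0],
    [[0, 0, -4], [0, 0, 0], 0],
    [[0, 0, -4], [0, 0, 0], 0],
    [[0, 0, 0], [0, 0, 0], 0],
  ],
)

```text
clock: 12.7
eef_pos: [0.5142, -0.1826, 0.1939]
tool_rot: [0.005, 1.0, 0.0, -0.001]
ft_force: [-1.2, 0.3, -3.0]
grip_width: 0.0313
grasp_force: 60.7
```

>>> drive_tool(
  increments=[
    [[0, 0, -4], [0, 0, 0], 0],
    [[0, 0, -4], [0, 0, 0], 0],
    [[0, 0, -3], [0, 0, 0], 0],
    [[0, 0, 0], [0, 0, 0], 0],
    [[0, 0, 0], [0, 0, 0], 0],
  ],
)

```text
clock: 13.12
eef_pos: [0.5147, -0.1828, 0.184]
tool_rot: [0.005, 1.0, 0.0, -0.0]
ft_force: [0.1, 0.1, -3.7]
grip_width: 0.0317
grasp_force: 60.7
```

```bash
python3 - <<'E'
from meas import *
w=camera('wrist');s=camera('scene');o=get_obs();print(o['eef_pos'],o['ft_force'],o['tool_rot'])
z=lambda i,u,v,a,b:cv2.resize(i[v:v+b,u:u+a],(400,300),interpolation=cv2.INTER_CUBIC)
save('c7.png',np.hstack([z(s['image'],215,190,80,60),z(w['image'],240,190,160,120)]))
E
```

```text
[ 0.51506644 -0.18284456  0.18444771] [-0.62872554  1.01469003 -3.21870204] [ 4.62118595e-03  9.99989312e-01 -4.83494231e-05  1.35174152e-04]
```

View pics/c7.png

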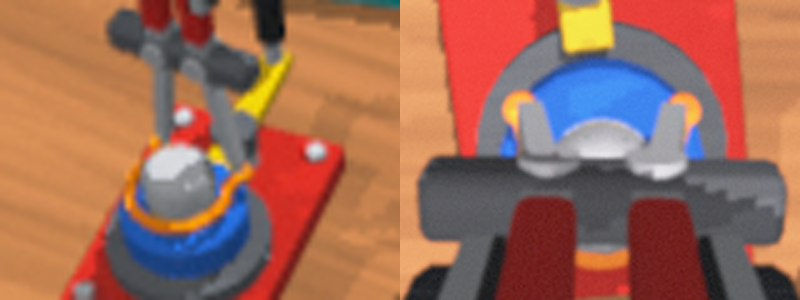

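The ring surrounds the shaft at scene-crop (180,200), centred, about 6 mm above its goal, with no contact force. I'll feel for the roller in 1 mm steps.

>>> drive_tool(
  increments=[
    [[0, 0, -2], [0, 0, 0], 0],
    [[0, 0, -2], [0, 0, 0], 0],
    [[0, 0, -1], [0, 0, 0], 0],
    [[0, 0, 0], [0, 0, 0], 0],
  ],
)

```text
clock: 13.55
eef_pos: [0.5147, -0.1827, 0.1789]
tool_rot: [0.005, 1.0, 0.0, -0.0]
ft_force: [-0.3, 0.1, -3.4]
grip_width: 0.0315
grasp_force: 60.7
```

>>> drive_tool(
  increments=[
    [[0, 0, -1], [0, 0, 0], 0],
    [[0, 0, 0], [0, 0, 0], 0],
    [[0, 0, 0], [0, 0, 0], 0],
  ],
)

```text
clock: 13.8
eef_pos: [0.5149, -0.1828, 0.1783]
tool_rot: [0.005, 1.0, -0.0, -0.0]
ft_force: [0.4, -0.6, -3.4]
grip_width: 0.0316
grasp_force: 60.7
```

>>> drive_tool(
  increments=[
    [[0, 0, -1], [0, 0, 0], 0],
    [[0, 0, 0], [0, 0, 0], 0],
    [[0, 0, 0], [0, 0, 0], 0],
  ],
)

```text
clock: 14.05
eef_pos: [0.5149, -0.1828, 0.1773]
tool_rot: [0.005, 1.0, 0.0, -0.0]
ft_force: [-0.0, -0.3, -4.3]
grip_width: 0.0314
grasp_force: 60.7
```

>>> drive_tool(
  increments=[
    [[0, 0, -1], [0, 0, 0], 0],
    [[0, 0, 0], [0, 0, 0], 0],
    [[0, 0, 0], [0, 0, 0], 0],
  ],
)

```text
clock: 14.3
eef_pos: [0.5149, -0.1828, 0.1762]
tool_rot: [0.005, 1.0, 0.0, -0.0]
ft_force: [-0.5, 0.1, -3.7]
grip_width: 0.0314
grasp_force: 60.7
```

>>> drive_tool(
  increments=[
    [[0, 0, -1], [0, 0, 0], 0],
    [[0, 0, 0], [0, 0, 0], 0],
    [[0, 0, 0], [0, 0, 0], 0],
  ],
)

```text
clock: 14.55
eef_pos: [0.515, -0.1829, 0.1759]
tool_rot: [0.005, 1.0, -0.0, 0.0]
ft_force: [-3.1, -0.4, 1.7]
grip_width: 0.0316
grasp_force: 61.1
```

Fz rose by 5 N: roller touched, so the ring centre was 2.5 mm below the goal. Lift 2 mm.

>>> drive_tool(
  increments=[
    [[0, 0, 1], [0, 0, 0], 0],
    [[0, 0, 1.2], [0, 0, 0], 0],
    [[0, 0, 0], [0, 0, 0], 0],
    [[0, 0, 0], [0, 0, 0], 0],
    [[0, 0, 0], [0, 0, 0], 0],
    [[0, 0, 0], [0, 0, 0], 0],
  ],
)

```text
clock: 15.05
eef_pos: [0.5149, -0.1828, 0.1773]
tool_rot: [0.005, 1.0, 0.0, -0.0]
ft_force: [-0.0, -0.6, -3.4]
grip_width: 0.0315
grasp_force: 60.7
```

```bash
python3 - <<'E'
from meas import *
w=camera('wrist');s=camera('scene');o=get_obs();print(o['eef_pos'],o['ft_force'])
z=lambda i,u,v,a,b:cv2.resize(i[v:v+b,u:u+a],(400,300),interpolation=cv2.INTER_CUBIC)
save('c8.png',np.hstack([z(s['image'],205,150,120,90),z(w['image'],240,190,160,120)]))
E
```

```text
[ 0.51490807 -0.18278277  0.17735136] [ 1.10221758  0.47976293 -3.96668562]
```

View pics/c8.png

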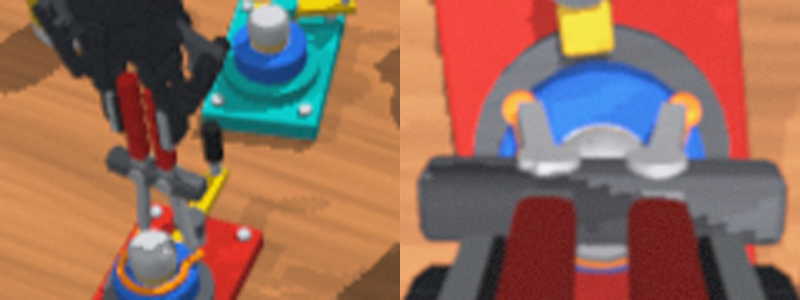

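The ring sits level and centred just above the roller (scene crop (155,280)), the clamp is home and the handles are squeezed; handing in.

```bash
python3 -c "
from workcell import *
print(job_done())"
```

```text
the job is handed in; nothing more can be done
None
```

I handed the job in at about 15 s of the 56 s allowed: the clamp is home, and the squeezed pliers hold the spread ring level around the groove, about 1.5 mm above the roller. The hand-in returned no verdict, so I don't know how it was judged.

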